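# Run a locked gauge carriage to its stop

### The arm

A 6-joint arm with a two-finger parallel gripper is mounted at the origin on the work surface; the furniture and walls round the work are solid. World frame = base frame: x ahead of the robot, y to its left, z up, the work surface at z = 0. Lengths are in mm, angles in rad, forces in N, time in s.
With the tool pointing down it reaches from about 400 to 925 mm from the base axis. Payload 12.5 kg.
Tool frame: the origin (TCP) lies midway between the tips of the shut fingers; the grasp point (between the pads) lies 19 mm behind it (env.tcp_to_grasp is the distance from the TCP to the grasp point, in mm); z points along the fingers, y is the line along which they close (so a half turn about z gives the same grasp; the last joint's range is limited). The gripper opens to 95 mm and grips with 3 to 60 N. Pads are 20 mm wide; open, the fingers measure 119 mm over their backs; the gripper's body (75 mm by 180 mm) begins 59 mm behind the grasp point.
Start: joints at [-1.321, 0.491, 1.559, -0, 1.092, -0.106], TCP at [217.736, -585.865, 214.661] pointing down, gripper open.
Joint ranges: [-3.1, 3.1], [-0.84, 2.19], [0.05, 2.79], [-1.13, 4.28], [0.06, 2.93], [-2.69, 2.69]. Speed limits (rad/s): [2.22, 2.22, 2.79, 3.14, 3.14, 3.14].

### API

Orientations are given as [roll, pitch, yaw] about the fixed x, y, z axes, in that order (R = Rz(yaw) Ry(pitch) Rx(roll)).
In Python, from cell import env gives the robot as it stands. The module is installed in compiled form; this text tells all that it offers.
- The arm moves only by the tool step_arm, never from a script. Its argument "plan" is a list that holds one entry, the list of rows, each a list of 5 numbers: the shift along the tool's x, y, z in mm, then the turn about the tool's z in degrees, then the opening, from -1 (shut) to 1 (fully open). A call has 1 to 8 rows; each row is the pose to reach, as a shift and turn from the pose commanded when the call began, along the tool's axes at that moment; what a row does not reach only later rows make up. A row lasts 1/12 s, in which the tool goes at most 41.7 mm and 7.16 degrees, less where a joint would pass 70% of its speed; a pose out of reach is approached as far as the arm can. A call with a gripper value outside its range is refused whole. The fingers move at their own pace and stop on an object; the grip force is fixed at half the most. Time passes only in rows, so rows that repeat a pose let the fingers close. It gives the time, the measured TCP pose, the force, the opening and the grip force at its end, in the units of the state.
- env.state(): the state, without advancing time (a new reading comes with each control period).
- env.read_camera(name): name is "side" or "top"; returns the picture (384x512x3 uint8, blue, green, red); there is no depth.
- env.get_calibration(name): a dict with "K" (3x3 intrinsics, pixels), "extrinsics" (4x4, takes a point from world to camera coordinates). Camera axes: x right, y up, looking along -z (the intrinsics and any distortion apply to the point x, -y, -z); pixel columns grow to the right and rows downward; lengths in mm; the calibration is good to about 2 mm. A picture is of the moment at which its call begins. get_calibration takes no time and is no camera call.
- env.job_done(): hands the job in; it is judged then, once.
The state is a dict: "t": time; "joints": joint angles; "qvel": joint speeds; "tau": joint torques, N m; "eef_pos": TCP position; "tcp_rot": TCP orientation; "ft_force": force on the tool from outside, world axes, zero at the start; "moment": the same for the moment, N m; "opening": opening from 0.0 (shut) to 1.0 (fully open); "grip_force": force on a finger pad.
Only numpy, scipy, OpenCV 4.12 (cv2) and the standard library are available. Lean on these libraries where they do the work, as an engineer would, in place of code of your own. Each camera call takes 0.05 s, during which the arm holds its last target. There are 200 camera calls.

### The job

Set up the book that lies on the trimming gauge: with the fingertips, hold down the red locking button on the blue carriage and, keeping it down all the way, slide the carriage smoothly along its rail until it rests fully against the orange end stop, so that its blade pushes the book up to the red cut line. Then let the button spring back up so that the carriage is locked there, and move clear. Do not touch the book itself, pick nothing up, and leave the other things where they are.

Things in the scene. Friction and masses are not known exactly. Their poses are not given: they have to be found in the camera images.
- gauge_bed: trimming gauge, fixed to the table: grey plate 280 mm (its x, away from the robot) by 400 mm (its y) by 14 mm thick. Origin at the centre of its underside, z up. An aluminium rail runs along its y at x = -100 mm (the robot's side); the carriage slides on it towards the bed's -y, the robot's right.
- stop_face (a point): middle of the face of the orange end stop that the carriage meets, at the -y end of the rail; bed y = -80 mm. The stop is 60 mm wide, 22 mm along y, its top 54 mm above the table. Axes as the bed's.
- carriage (a joint): travel of the blue carriage in m, growing towards the bed's -y: 0 at the rear end, 0.170 against the end stop; starts at 0 to 0.05. The carriage is 90 mm (bed x) by 80 mm (bed y), top 50 mm above the table. Locked, it holds against more than 40 N, with 3 mm of play; with the button down it slides with 1 to 2 N, and 1 to 3 N more while its blade pushes the book.
- lug_face (a point): top edge of the inner face of the blue lug on the carriage's leading (-y) end, 32 mm ahead of the button's centre. The lug is 60 mm wide and 10 mm thick, top 76 mm above the table; a fingertip that holds the button down may bear against it. Axes as the bed's; moves with the carriage.
- lock_button (a joint): how far the red locking button is pressed down in m: 0 up, 0.007 fully down. Up, a tooth under it stands in a rack with a notch every 10 mm (3 mm of play) and locks the carriage; it comes free beyond 0.004. One notch lies at the end stop. A spring resists with 5 N at the start and 8 N fully down, and lifts the button again when it is let go over a notch.
- button_top (a point): centre of the top of the red button on the carriage, 60 mm above the table when up. The button is 36 mm (bed x) by 44 mm (bed y), flat, and stands 10 mm above the carriage top, still 3 mm when fully down. Press it straight down; beside it only the lug stands higher. Moves with carriage and button; axes as the bed's.
- book_centre (a point): centre of the grey-white book lying flat on the bed ahead of the blade: 125 mm along its x, which lies roughly along the bed's y, 172 mm along its y, 16 mm thick, 0.25 kg, loose. Only the blade is to push it.
- blade_face (a point): middle of the leading face of the carriage's aluminium blade, a bar 20 mm high that reaches over the bed from the carriage away from the robot, 3 mm above the bed; moves with the carriage. The book ends against this face, its leading edge on the cut line.
- cut_line (a point): middle of the red line printed across the bed, parallel to the bed's x, at bed y = -173.5 mm.
- white_spool: wooden spool of off-white thread, 40 mm across, 50 mm tall, standing on the bed behind the blade. A bystander: leave it alone. Origin at the centre of its underside.
- striped_mug: white mug with red-brown stripes, 82 mm across, 100 mm tall, left of the gauge. A bystander: leave it alone. Origin at the centre of its underside.
- pen_cup: black pen pot with pens, 80 mm across, 147 mm tall, left of the gauge. A bystander: leave it alone. Origin at the centre of its underside.
- press_block: brown wooden block, 90x36x34 mm, right of the gauge. A bystander: leave it alone. Origin at the centre of its underside.
- glue_flask: white bottle with black cap, 49 mm across, 114 mm tall, right of the gauge. A bystander: leave it alone. Origin at the centre of its underside.
Mind the look-alikes: they are no part of the job. Leave any green look-alike of the part that bears book_centre alone.

How it is judged:
By the outcome, as a careful person would: the job done as asked, in the order asked, and still so for the second after the job is handed in, with the robot touching nothing.
It also fails if it takes over 35 s, if anything falls off the work surface, if the arm or the gripper's body presses on something with over 40 N, if the wrist force passes 120 N, or if a joint passes its speed limit or range.

## Working session

There is one attempt and no reset: what is moved stays moved. The work goes in short steps, Python scripts to look and compute and a tool call to move; the robot and the scene stay as the last step left them, time stands still between calls to the robot, and variables do not carry over. Pictures are saved under pics/ and viewed, at most 10 in all, crops included, and the job is handed in when it is done.

Besides the shell and the picture viewer there is one more tool, called as a command line: name --argument value ..., lists and objects as JSON in quotes. step_arm: Moves the arm, as the interface text tells. Its arguments: {"type":"object","properties":{"plan":{"type":"array"}},"required":["plan"]}

```bash
mkdir -p pics
cat > h.py <<'E'
from cell import env
import numpy as np, cv2
def ray(cam,u,v):
    c=env.get_calibration(cam);K=np.array(c["K"]);E=np.array(c["extrinsics"])
    d=np.linalg.inv(K)@[u,v,1]; d=np.array([d[0],-d[1],-d[2]])
    R=E[:3,:3];return -R.T@E[:3,3],R.T@d
def onz(cam,u,v,z):
    o,d=ray(cam,u,v);return o+d*(z-o[2])/d[2]
def proj(cam,p):
    c=env.get_calibration(cam);K=np.array(c["K"]);E=np.array(c["extrinsics"])
    q=E[:3,:3]@np.array(p)+E[:3,3];q=K@[q[0],-q[1],-q[2]];return q[:2]/q[2]
def blobs(im,lo,hi,amin=30):
    h=cv2.cvtColor(im,cv2.COLOR_BGR2HSV)
    lo=np.array(lo);hi=np.array(hi)
    m=cv2.inRange(h,lo,hi) if lo[0]<=hi[0] else cv2.inRange(h,lo,np.array([180,*hi[1:]]))|cv2.inRange(h,np.array([0,*lo[1:]]),hi)
    cs,_=cv2.findContours(m,cv2.RETR_EXTERNAL,cv2.CHAIN_APPROX_NONE)
    return [(cv2.contourArea(c),cv2.minAreaRect(c)) for c in cs if cv2.contourArea(c)>amin]
E
python3 - <<'E'
from h import *
for n in("top","side"):
    im=env.read_camera(n);cv2.imwrite(f"pics/{n}0.png",im)
    c=env.get_calibration(n);print({k:v for k,v in c.items()})
    for nm,lo,hi in(("red",(172,120,80),(6,255,255)),("blue",(100,110,50),(130,255,255)),("orange",(8,150,120),(20,255,255))):
        for b in blobs(im,lo,hi):print(n,nm,b[0],np.round(b[1][0]),np.round(b[1][1]),round(b[1][2]))
s=env.state();print(s)
E
```

```text
{'K': array([[495.92280209,   0.        , 252.82659997],
       [  0.        , 495.92280209, 185.59105762],
       [  0.        ,   0.        ,   1.        ]]), 'extrinsics': array([[-5.52803190e-03, -9.99889484e-01,  1.38007498e-02,
        -2.41290926e+01],
       [ 9.82860829e-01, -2.88976216e-03,  1.84326450e-01,
        -5.17954598e+02],
       [-1.84266198e-01,  1.45831788e-02,  9.82768182e-01,
        -1.86974409e+03],
       [ 0.00000000e+00,  0.00000000e+00,  0.00000000e+00,
         1.00000000e+00]])}
top red 33.0 [370. 377.] [13.  4.] 74
top red 78.0 [382. 376.] [17.  7.] 76
top red 285.5 [401. 374.] [19. 30.] 90
top red 60.5 [413. 357.] [11.  7.] 72
top red 792.0 [473. 345.] [32. 75.] 16
top red 77.0 [224. 192.] [ 8. 11.] 90
top red 149.5 [316.  98.] [10. 27.] 90
top red 114.0 [318.  87.] [25.  8.] 27
top red 149.0 [155.  10.] [14. 14.] 90
top blue 116.5 [433. 360.] [15. 16.] 73
top blue 155.5 [447. 204.] [35.  6.] 25
top blue 416.5 [224. 193.] [20. 23.] 6
top blue 264.0 [462.  25.] [  4. 101.] 73
{'K': array([[367.0955645 ,   0.        , 260.35896325],
       [  0.      
[... 969 characters left out ...]
ange 94.5 [220. 200.] [19.  7.] 90
{'t': 0.1, 'joints': array([-1.32063539e+00,  4.91460314e-01,  1.55939374e+00, -3.02859903e-05,
        1.09169810e+00, -1.05592681e-01]), 'qvel': array([ 0.00167451,  0.00014516, -0.00254905, -0.0007819 , -0.00128935,
       -0.00197997]), 'tau': array([ 3.23238764e-04, -6.13625479e+01, -2.58603770e+01,  6.93444139e-02,
        4.70384373e-02, -5.18171328e-05]), 'eef_pos': array([ 217.64990732, -585.64551048,  214.14259329]), 'tcp_rot': array([-3.14063567e+00, -7.44149619e-05,  3.55767554e-01]), 'ft_force': array([0.37850233, 0.85030854, 0.27403343]), 'moment': array([ 0.0253521 , -0.03446257,  0.05108714]), 'grip_force': 0.0, 'opening': 1.002188109852726}
```

View pics/top0.png

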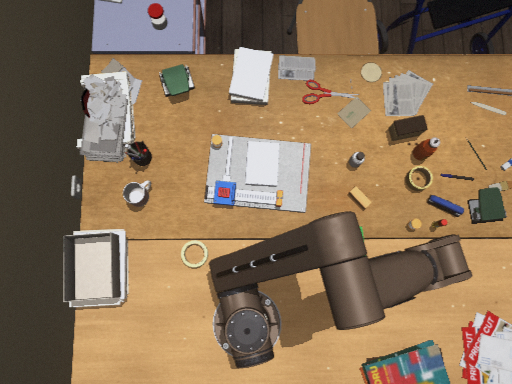

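View pics/side0.png

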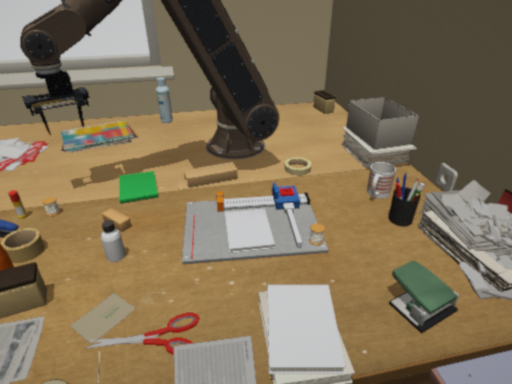

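Top view: the gauge bed is around (258,173), with the carriage and red button at (224,192), the orange stop at (280,197) and the book at (262,162). The book is the white one lying on the bed. The green book at side (138,186) is the look-alike, and the white stack at (250,75) is off the gauge. I'll confirm this in one crop and measure.

Run:
```python
from h import *
im=env.read_camera("top");s=env.read_camera("side")
cv2.imwrite("pics/crop.png",np.vstack([cv2.resize(im[125:222,195:325],(780,None) if 0 else (400,298),interpolation=cv2.INTER_CUBIC),cv2.resize(s[170:268,175:335],(400,245),interpolation=cv2.INTER_CUBIC)]))
x0,y0=195,125
h=cv2.cvtColor(im,cv2.COLOR_BGR2HSV)
def mask(img,r,lo,hi,wrap=False):
    c=cv2.cvtColor(img,cv2.COLOR_BGR2HSV)[r[1]:r[3],r[0]:r[2]]
    m=cv2.inRange(c,np.array(lo),np.array(hi))
    if wrap:m|=cv2.inRange(c,np.array([170,*lo[1:]]),np.array([180,*hi[1:]]))
    v,u=np.nonzero(m);return np.c_[u+r[0],v+r[1]].astype(float)
red=mask(im,(210,180,240,206),(0,120,80),(7,255,255),True);b=red.mean(0);print("button px",b,len(red),"w",onz("top",*b,60))
redS=mask(s,(270,180,305,205),(0,120,80),(7,255,255),True);bs=redS.mean(0)
o1,d1=ray("top",*b);o2,d2=ray("side",*bs)
t=np.linalg.lstsq(np.c_[d1,-d2],o2-o1,rcond=None)[0];print("tri",o1+t[0]*d1,o2+t[1]*d2)
og=mask(im,(268,185,292,212),(8,120,100),(22,255,255));o=og.mean(0);print("stop",o,onz("top",*o,54),len(og))
cl=mask(im,(296,135,315,215),(0,60,80),(8,255,255),True);print("line n",len(cl))
P=np.array([onz("top",*p,14)[:2] for p in cl]);l=cv2.fitLine(P.astype(np.float32),cv2.DIST_HUBER,0,.01,.01).ravel();print("line",l,P.min(0),P.max(0),np.degrees(np.arctan2(l[1],l[0])))
c=cv2.cvtColor(im,cv2.COLOR_BGR2HSV)[125:222,195:325]
m=cv2.inRange(c,np.array([0,0,215]),np.array([180,40,255]));n,lab,st,cen=cv2.connectedComponentsWithStats(m)
for i in range(1,n):
    if st[i,4]>40:print("white",st[i],cen[i]+[x0,y0],onz("top",*(cen[i]+[x0,y0]),30))
```

```text
button px [223.52040816 191.94897959] 98 w [491.20400529  86.27409202  60.        ]
tri [492.19097835  86.52969288  54.34216846] [492.08266954  86.10308207  54.3040019 ]
stop [278.16981132 201.62264151] [ 453.93605499 -123.11087726   54.        ] 106
line n 46
line [ 9.9430662e-01 -1.0655667e-01  5.9964008e+02 -2.2279080e+02] [ 498.08585466 -232.94315875] [ 697.37780439 -212.28353351] -6.11686
white [ 28  12  10  44 138] [227.96376812 161.43478261] [618.36621782  70.795699    30.        ]
white [  50   16   35   44 1331] [262.25469572 162.78737791] [612.59145965 -64.25799717  30.        ]
white [13 62  6 11 45] [210.84444444 191.88888889] [496.82858964 136.92116147  30.        ]
white [ 41  64  40  15 363] [255.35812672 196.01652893] [479.98967075 -36.22059746  30.        ]
```

View pics/crop.png

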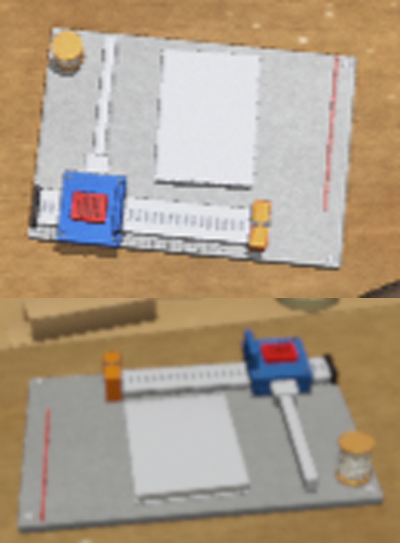

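The crop confirms it: blue carriage with its red button at the rear end of the rail, orange stop at the other end, white book ahead of the blade, spool behind it. The bed yaw is about -6.1° and the button is at about (491, 86). I'll approach with the fingers shut.

step_arm --plan '[[[36,-20,0,3.3,-1],[72,-40,0,6.6,-1],[108,-60,0,9.9,-1],[144,-80,0,13.2,-1],[180,-100,0,16.5,-1],[216,-120,0,19.8,-1],[252,-140,0,23.1,-1],[288,-160,0,26.5,-1]]]'

```text
t: 0.87
eef_pos: [432.9, -333.8, 214.7]
tcp_rot: [3.142, -0.0, -0.11]
ft_force: [0.5, -0.2, 0.2]
opening: 0.499
grip_force: 0.0
```

step_arm --plan '[[[2,-41,0,0,-1],[4,-82,0,0,-1],[6,-123,0,0,-1],[8,-164,0,0,-1],[10,-205,0,0,-1],[11,-246,0,0,-1],[12,-287,0,0,-1],[13,-328,0,0,-1]]]'

```text
t: 1.53
eef_pos: [479.6, -8.8, 214.7]
tcp_rot: [3.141, -0.0, -0.107]
ft_force: [0.7, -0.2, 0.3]
opening: 0.008
grip_force: 0.0
```

step_arm --plan '[[[0,-41,0,0,-1],[0,-82,10,0,-1],[0,-82,50,0,-1],[0,-82,90,0,-1],[0,-82,110,0,-1],[0,-82,120,0,-1],[0,-82,120,0,-1]]]'

```text
t: 2.12
eef_pos: [487.8, 70.7, 93.0]
tcp_rot: [3.141, 0.003, -0.107]
ft_force: [-0.2, -0.1, -0.2]
opening: 0.002
grip_force: 0.0
```

Run:
```python
from h import *
s=env.state();p=s["eef_pos"];print(s["t"],p,s["tcp_rot"],s["ft_force"],s["joints"])
im=env.read_camera("top");sd=env.read_camera("side")
print(proj("top",p),proj("side",p))
a=cv2.resize(im[125:222,195:325],(400,298),interpolation=cv2.INTER_CUBIC);b=cv2.resize(sd[140:248,220:340],(400,300),interpolation=cv2.INTER_CUBIC)
cv2.imwrite("pics/near.png",np.hstack([a,cv2.resize(b,(400,298))]))
```

```text
2.1167 [487.83202563  70.68830201  92.98863596] [ 3.14108669  0.00337985 -0.10672445] [-0.20813399 -0.10653767 -0.16839238] [ 9.86951625e-03  4.82603285e-01  2.00136265e+00 -1.78112657e-04
  6.61042488e-01  1.68753022e+00]
[227.27029517 191.31398577] [281.88227699 180.99926385]
```

View pics/near.png

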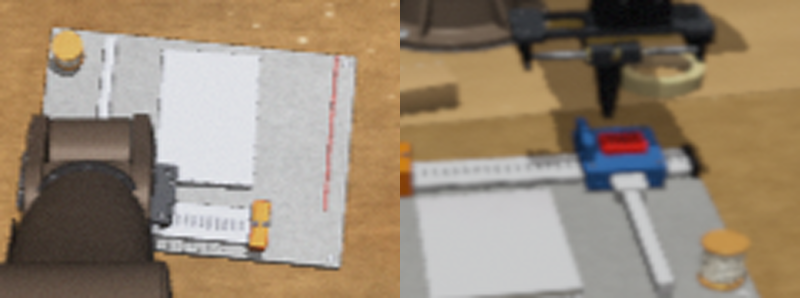

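The shut fingertips are at side (282,183), above the button's leading half and just behind the blue lug. I'll shift slightly back from the lug and descend.

step_arm --plan '[[[2,-3,8,0,-1],[2,-3,16,0,-1],[2,-3,24,0,-1],[2,-3,30,0,-1],[2,-3,30,0,-1],[2,-3,30,0,-1]]]'

```text
t: 2.72
eef_pos: [490.7, 73.4, 64.3]
tcp_rot: [3.141, 0.001, -0.107]
ft_force: [-0.7, 0.3, -0.6]
opening: 0.002
grip_force: 0.0
```

step_arm --plan '[[[0,0,2,0,-1],[0,0,4,0,-1],[0,0,6,0,-1],[0,0,8,0,-1],[0,0,8,0,-1],[0,0,8,0,-1]]]'

```text
t: 3.22
eef_pos: [491.1, 73.5, 56.8]
tcp_rot: [3.142, -0.001, -0.107]
ft_force: [-0.7, 0.1, 5.3]
opening: 0.003
grip_force: 3.0
```

step_arm --plan '[[[0,0,1,0,-1],[0,0,2,0,-1],[0,0,3,0,-1],[0,0,4,0,-1],[0,0,5,0,-1],[0,0,5,0,-1],[0,0,5,0,-1]]]'

```text
t: 3.8
eef_pos: [491.2, 73.5, 53.0]
tcp_rot: [-3.141, -0.002, -0.107]
ft_force: [-4.6, -0.2, 23.2]
opening: 0.004
grip_force: 11.8
```

The button is fully down (z 53, about 23 N). I'll slide slowly with it held.

step_arm --plan '[[[0,1,0,0,-1],[0,3,0,0,-1],[0,6,0,0,-1],[0,9,0,0,-1],[0,12,0,0,-1],[0,15,0,0,-1],[0,18,0,0,-1],[0,21,0,0,-1]]]'

```text
t: 4.47
eef_pos: [489.0, 52.6, 53.0]
tcp_rot: [-3.141, -0.002, -0.107]
ft_force: [-3.8, 1.0, 21.9]
opening: 0.005
grip_force: 11.7
```

```bash
cat > look.py <<'E'
from h import *
import sys
s=env.state();p=s["eef_pos"];print(s["t"],p,s["ft_force"])
sd=env.read_camera("side");u,v=proj("side",p);print(u,v)
cv2.imwrite(sys.argv[1],cv2.resize(sd[150:270,175:335],(800,600),interpolation=cv2.INTER_CUBIC))
E
python3 look.py pics/s1.png
```

```text
4.4667 [489.01172802  52.57730897  53.01674755] [-3.77724636  1.01251484 21.85660889]
276.12359890482276 192.463049807602
```

View pics/s1.png

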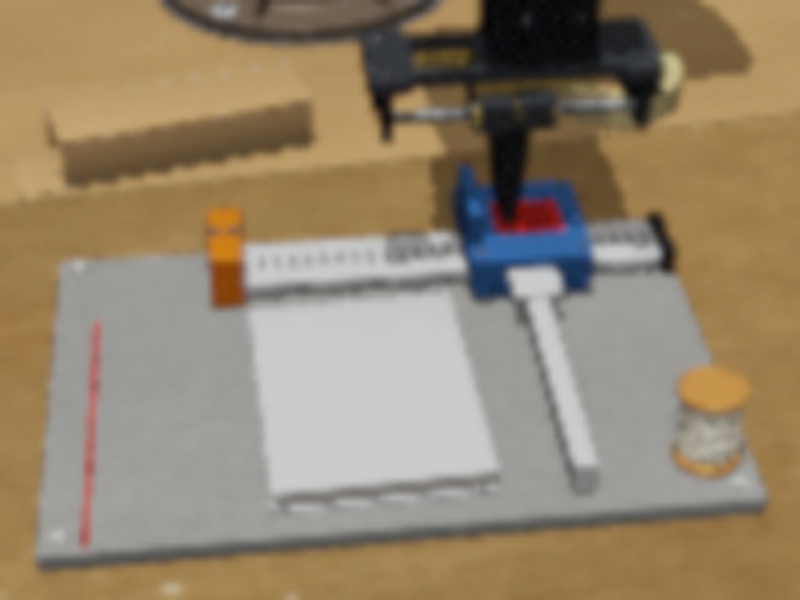

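The carriage follows by friction: it is now further along the rail, with the finger on the button near the lug and clear of the book. I'll go on.

step_arm --plan '[[[0,3,0,0,-1],[0,7,0,0,-1],[0,11,0,0,-1],[0,15,0,0,-1],[0,19,0,0,-1],[0,23,0,0,-1],[0,27,0,0,-1],[0,31,0,0,-1]]]'

```text
t: 5.18
eef_pos: [485.9, 21.7, 53.0]
tcp_rot: [-3.142, -0.002, -0.107]
ft_force: [-4.0, 0.5, 22.9]
opening: 0.002
grip_force: 11.6
```

step_arm --plan '[[[0,4,0,0,-1],[0,8,0,0,-1],[0,12,0,0,-1],[0,16,0,0,-1],[0,20,0,0,-1],[0,24,0,0,-1],[0,28,0,0,-1],[0,32,0,0,-1]]]'

```text
t: 5.85
eef_pos: [482.6, -10.1, 53.0]
tcp_rot: [3.142, -0.003, -0.107]
ft_force: [-3.1, 2.6, 23.1]
opening: 0.003
grip_force: 11.5
```

```bash
python3 look.py pics/s2.png
```

```text
5.85 [482.58070254 -10.13270718  53.02714084] [-3.12254682  2.63879934 23.12225006]
256.6249130117842 193.67011507032007
```

View pics/s2.png

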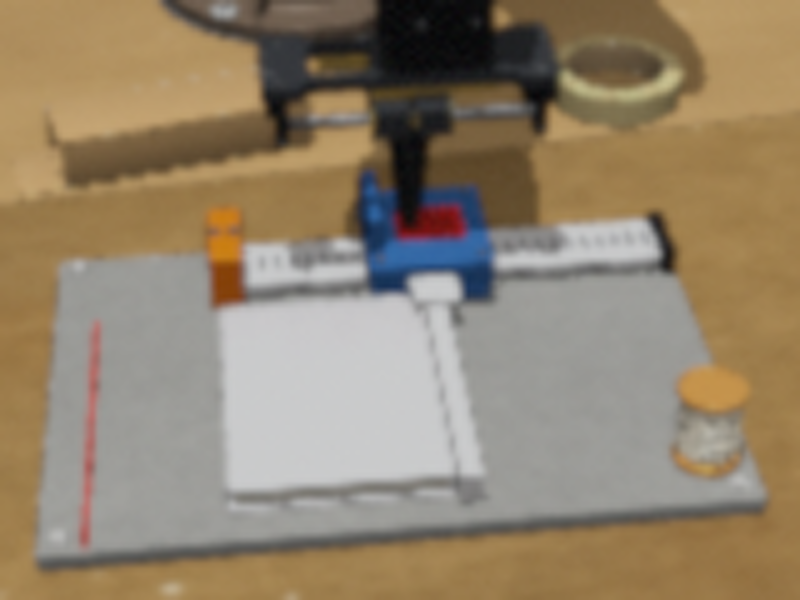

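The blade is on the book and the book is squared against it. About 75–80 mm remains to the stop (crop x 370 to 245).

step_arm --plan '[[[0,4,0,0,-1],[0,8,0,0,-1],[0,12,0,0,-1],[0,16,0,0,-1],[0,20,0,0,-1],[0,24,0,0,-1],[0,28,0,0,-1],[0,32,0,0,-1]]]'

```text
t: 6.57
eef_pos: [479.3, -42.1, 53.0]
tcp_rot: [3.141, -0.003, -0.107]
ft_force: [-2.0, 2.9, 22.1]
opening: 0.006
grip_force: 11.3
```

step_arm --plan '[[[0,4,0,0,-1],[0,8,0,0,-1],[0,12,0,0,-1],[0,16,0,0,-1],[0,20,0,0,-1],[0,24,0,0,-1],[0,27,0,0,-1],[0,30,0,0,-1]]]'

```text
t: 7.23
eef_pos: [476.3, -72.0, 53.0]
tcp_rot: [3.141, -0.003, -0.107]
ft_force: [-1.5, 1.9, 21.8]
opening: 0.004
grip_force: 11.0
```

step_arm --plan '[[[0,2,0,0,-1],[0,4,0,0,-1],[0,6,0,0,-1],[0,8,0,0,-1],[0,9,0,0,-1],[0,10,0,0,-1]]]'

```text
t: 7.73
eef_pos: [475.2, -81.9, 53.0]
tcp_rot: [3.141, -0.003, -0.107]
ft_force: [-1.4, 1.3, 21.2]
opening: 0.004
grip_force: 10.9
```

```bash
python3 look.py pics/s3.png
```

```text
7.7333 [475.23429408 -81.92669086  53.03388484] [-1.43559362  1.27298782 21.20645644]
234.04639923547867 195.07197628307034
```

View pics/s3.png

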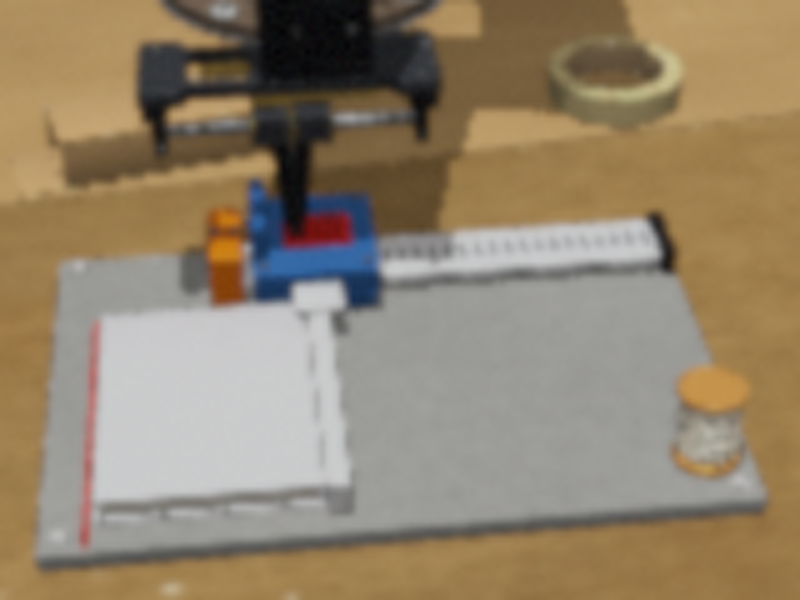

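A small gap of about 5–6 mm remains (crop x 245 to 255), and the book edge is just short of the line. I'll creep until the side force rises.

step_arm --plan '[[[0,1,0,0,-1],[0,2,0,0,-1],[0,3,0,0,-1],[0,4,0,0,-1],[0,5,0,0,-1],[0,5,0,0,-1]]]'

```text
t: 8.28
eef_pos: [474.8, -86.5, 53.0]
tcp_rot: [3.141, -0.003, -0.107]
ft_force: [-0.1, 5.6, 22.3]
opening: 0.004
grip_force: 11.0
```

step_arm --plan '[[[0,0.5,0,0,-1],[0,1,0,0,-1],[0,1.5,0,0,-1],[0,2,0,0,-1],[0,2,0,0,-1]]]'

```text
t: 8.7
eef_pos: [474.6, -87.6, 53.0]
tcp_rot: [-3.141, -0.003, -0.107]
ft_force: [2.1, 15.1, 22.5]
opening: 0.001
grip_force: 11.1
```

The side force is 15 N and motion has stopped, so the carriage is firmly against the stop. I'll lift straight up, slowly at first.

step_arm --plan '[[[0,0,-2,0,-1],[0,0,-4,0,-1],[0,0,-6,0,-1],[0,0,-8,0,-1],[0,0,-10,0,-1],[0,0,-12,0,-1],[0,0,-15,0,-1],[0,0,-18,0,-1]]]'

```text
t: 9.37
eef_pos: [473.4, -88.6, 69.7]
tcp_rot: [3.142, 0.0, -0.107]
ft_force: [-0.2, -0.2, -1.0]
opening: 0.007
grip_force: 0.0
```

step_arm --plan '[[[0,0,-15,0,-1],[0,0,-50,0,-1],[0,0,-85,0,-1],[0,0,-120,0,-1],[0,0,-150,0,-1],[0,0,-150,0,-1]]]'

```text
t: 9.87
eef_pos: [475.2, -89.1, 225.0]
tcp_rot: [3.14, -0.008, -0.107]
ft_force: [0.3, -0.7, 0.5]
opening: 0.008
grip_force: 0.0
```

```bash
python3 look.py pics/s4.png
```

```text
9.8667 [475.20829003 -89.13480842 224.97199782] [ 0.26165251 -0.65712948  0.46895728]
229.4491904899543 146.1453246860351
```

View pics/s4.png

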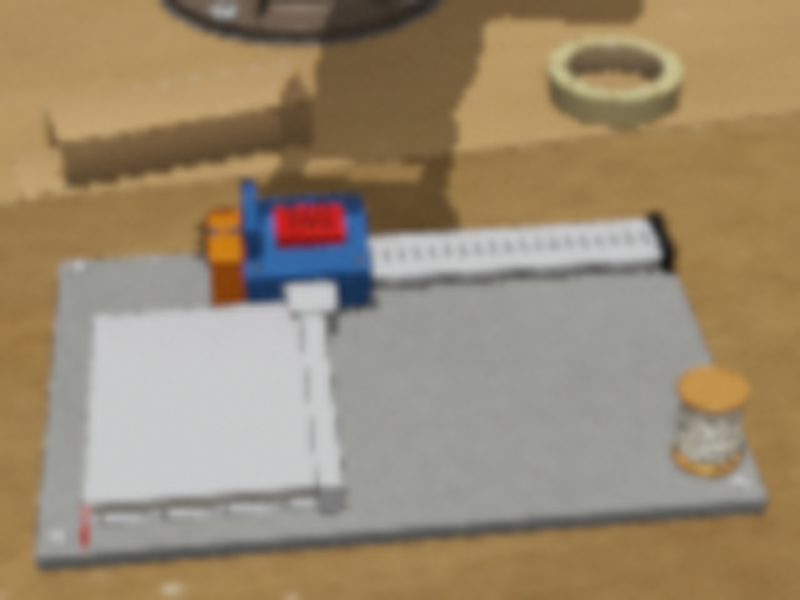

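The carriage touches the stop (crop x ~243), the button is up, and the book edge lies along the cut line (x ~88). The arm is clear.

step_arm --plan '[[[0,0,0,0,-1],[0,0,0,0,-1],[0,0,0,0,-1]]]'

```text
t: 10.17
eef_pos: [473.0, -88.5, 218.3]
tcp_rot: [-3.141, 0.002, -0.107]
ft_force: [-0.2, 0.1, -0.4]
opening: 0.004
grip_force: 0.0
```

```bash
python3 -c "
from cell import env
print(env.job_done())"
```

```text
the job is handed in; nothing more can be done
None
```

The job is handed in: the last camera view shows the carriage against the end stop with the button back up, the book's leading edge on the red cut line, and the arm clear, after about 10 s of the 35 s allowed.

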